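# Bottom a probe thermometer in the deep well of a dry-well tester and start its check

## Robot

A 6-joint arm with a two-finger parallel gripper is mounted at the origin on the work surface. World frame = base frame: x ahead of the robot, y to its left, z up, the work surface at z = 0. Lengths are in mm, angles in rad, forces in N, time in s.
With the tool pointing down it reaches from about 350 to 925 mm from the base axis. Payload 6.4 kg.
Tool frame: the origin (TCP) lies on the centre line of the jaws, within the pads' length; the fingertips stand 14 mm ahead of it and the grasp point (between the pads) lies 5 mm behind it; z points along the fingers, y is the line along which they close (so a half turn about z gives the same grasp; the last joint's range is limited). The gripper opens to 85 mm and grips with 20 to 120 N. Pads are 22 mm wide; open, the fingers measure 114 mm over their backs; the gripper's body (76 mm by 85 mm) begins 54 mm behind the grasp point. The pads swing forward as they close: fully open they stand 13 mm farther back than shut.
Start: joints at [-1.292, 0.245, 1.558, -0, 1.339, -0.174], TCP at [284.372, -584.506, 245.29] pointing down, gripper open.
Joint ranges: [-3.13, 3.13], [-1.02, 2.26], [0.13, 2.54], [-0.95, 4.09], [0.21, 2.88], [-2.74, 2.74]. Speed limits (rad/s): [2.57, 2.57, 3.14, 3.14, 3.14, 3.14].

## Interface

Orientations are given as [roll, pitch, yaw] about the fixed x, y, z axes, in that order (R = Rz(yaw) Ry(pitch) Rx(roll)).
In Python, from cell import monitor, cams, order gives the robot as it stands.
- The arm moves only by the shell command python3 -m pendant 'ROWS'. ROWS is JSON, a list of rows, each an object of numbers: "dx", "dy", "dz": the shift along the tool's x, y, z in units of 600 mm (1.0 is 600 mm); "rx", "ry", "rz": the turn, a rotation vector about the tool's x, y, z in units of pi/2 rad (1.0 is pi/2 rad); "jaw": the closure, from -1 (fully open) to 1 (shut). In form: [{"dx": .., "dy": .., "dz": .., "rx": .., "ry": .., "rz": .., "jaw": ..}, ...]. A call has exactly 8 rows; each row is the pose to reach, as a shift and turn from the pose commanded when the call began, along the tool's axes at that moment; what a row does not reach only later rows make up. A row lasts 1/8 s, in which the tool goes at most 62.5 mm and 10.7 degrees, less where a joint would pass 70% of its speed; a pose out of reach is approached as far as the arm can. A call with a number of a shift or a turn outside -1 to 1 is refused whole. A call with a gripper value outside its range is refused whole. The fingers move at their own pace and stop on an object; the grip force is fixed at half the most. Time passes only in rows, so rows that repeat a pose let the fingers close, or fill a call up. It gives the time, the measured TCP pose, the force, the opening and the grip force at its end, in the units of the state.
- monitor.get_obs(): the state, without advancing time (a new reading comes with each control period).
- cams.get_image(name): name is "scene" or "top"; returns a dict with "frame" (400x640x3 uint8, red, green, blue), "range_z" (400x640 float32, mm along the optical axis (not along the pixel's ray), 0 where there is no reading), "fx", "fy", "cx", "cy" (pixels), "world_to_cam" (4x4, takes a point from world to camera coordinates). Camera axes: x right, y down, z forward; pixel columns grow to the right and rows downward; lengths in mm; the calibration is good to about 2 mm. A picture is of the moment at which its call begins.
- order.finish_job(): hands the job in; it is judged then, once.
The state is a dict: "t": time; "joint_positions": joint angles; "dq": joint speeds; "tau": joint torques, N m; "ee_pos": TCP position; "eef_rot": TCP orientation; "wrist_force": force on the tool from outside, world axes, zero at the start; "wrist_torque": the same for the moment, N m; "gripper_width": finger opening in mm; "gripper_force": force on a finger pad.
Only numpy, scipy, OpenCV 4.12 (cv2) and the standard library are available. Lean on these libraries where they do the work, as an engineer would, in place of code of your own. Each camera call takes 0.05 s, during which the arm holds its last target. There are 200 camera calls.

## Task

Before service, check the probe thermometer: take it from its holster and push it point down into one of the tester's three wells until it bottoms, pressing it there for a moment with a light, firm hand (5 to 15 N; more than 25 N bends the stem). Spacer slugs of different heights lie out of sight at the bottom of the wells, and only one well is deep enough: there, with the probe bottomed, the red ring on the stem has gone down to the block's top face or below it; where the ring still stands above the face, draw the probe out and try another well. When it is home in the deep one let go of it, press the green button all the way down to start the check, and leave the probe standing there and the things around undisturbed.

Things in the scene. Friction and masses are not known exactly. Their poses are not given: they have to be found in the camera images.
- probe: Handle of the probe thermometer: white upright plastic bar, 20 (x) x 26 (y) x 88 mm tall, blue band near its foot, small dark display. Origin at the centre of its underside, where the stem comes out; z up along the handle, stem pointing down (-z). Whole thermometer 130 g, loose. It starts upright in the holster, its underside resting on the holster's rim.
- probe_stem: The steel stem, rigidly part of the thermometer: 6 mm thick, 100 mm long, its last 6 mm tapering to a point 2.4 mm wide. Origin as probe's (top of the stem); it runs along -z. It bends easily: keep the force on it below 25 N.
- ring (a point): Centre of the red ring (3 mm wide band) painted round the stem, 62 mm above its point and 38 mm below the handle.
- point (a point): The stem's point, 100 mm below the handle's underside.
- holster: Fixed steel stand that the probe hangs in: foot 84 mm across and 14 mm thick, upright tube 36 mm across with a 16 mm hole, rim 125 mm above the table. Origin at the centre of its underside.
- tester: Fixed grey bench unit, 140 (x) x 240 (y) x 100 mm high. Origin at the centre of its underside. At its +y end an aluminium block with three wells in a row along the unit's x; at its -y end the control panel (95 mm high) with display and green button. The block's top face, 100 mm above the table, is the level to read the ring against.
- well_near (a point): Centre of the mouth of one well, in the plane of the block's top face, at (-28, 65, 100) mm in the tester's frame. All three wells are vertical and alike to look at, 8.5 mm bore with a black line 13 mm across round the mouth. A rigid, flat-topped spacer slug, flush with the bore and stuck fast, makes the floor of each: in one well 64 to 80 mm below the face (deep enough), in the others only 45 to 55 mm and 27 to 42 mm; which is which, and the exact depth, changes each time.
- well_mid (a point): The same for the middle well, at (0, 65, 100) mm in the tester's frame.
- well_far (a point): The same for the third well, at (28, 65, 100) mm in the tester's frame.
- start (a joint): Travel of the green start button, m: 0 up, 0.006 fully down (5 N); springs back when let go. Down counts from 0.004.
- start_top (a point): Centre of the green button's top when up (28 mm across), at (-20, -75, 117.5) mm in the tester's frame. Pressing moves it straight down.
- sauce: Bystander: amber sauce bottle with red cap, 56 mm across, 150 mm tall. Origin at the centre of its underside.
- shaker: Bystander: small glass shaker with steel cap, 40 mm across, 75 mm tall. Origin at the centre of its underside.
- dish: Bystander: white rectangular dish with blue stripes, 170 (x) x 120 (y) x 16 mm. Origin at the centre of its underside.
- tongs: Bystander: steel tongs lying flat, about 230 mm along their x, 80 mm wide, 12 mm high. Origin near mid-length, on the table.
Things that resemble listed ones, but are neither listed nor needed, are in the scene too. Several things have the shape of the probe; the one meant has the colours described above.

How it is judged:
By the outcome, as a careful person would: the job done as asked, in the order asked, and still so for the second after the job is handed in, with the robot touching nothing.
It also fails if it takes over 58 s, if anything falls off the work surface, if the arm or the gripper's body presses on something with over 40 N, if the wrist force passes 120 N, or if a joint passes its speed limit or range.

## Working session

There is one attempt and no reset: what is moved stays moved. The work goes in short steps, Python scripts to look and compute and a shell command to move; the robot and the scene stay as the last step left them, time stands still between calls to the robot, and variables do not carry over. Pictures are saved under pics/ and viewed, at most 11 in all, crops included, and the job is handed in when it is done.

```bash
mkdir -p pics; ls; python3 - <<'E'
from cell import monitor,cams,order
import cv2,numpy as np
for n in("scene","top"):
    d=cams.get_image(n); cv2.imwrite(f"pics/{n}0.png",d["frame"][:,:,::-1]); np.savez(f"pics/{n}0.npz",**d)
    print(n,d["fx"],d["cx"],d["cy"],d["world_to_cam"].round(3).tolist())
print(monitor.get_obs())
E
```

```text
pics
scene 449.9563335518591 321.94866362302764 201.3049421672993 [[-0.149, 0.989, -0.005, 58.301], [0.805, 0.118, -0.582, -411.495], [-0.575, -0.091, -0.813, 1596.379], [0.0, 0.0, 0.0, 1.0]]
top 447.62182300465844 324.36111949330984 198.3867543533887 [[-0.007, -1.0, -0.008, 18.121], [-0.995, 0.007, -0.102, 591.538], [0.102, 0.007, -0.995, 1226.366], [0.0, 0.0, 0.0, 1.0]]
{'t': 0.1, 'joint_positions': array([-1.29211060e+00,  2.45744419e-01,  1.55890721e+00,  6.51111442e-06,
        1.33869222e+00, -1.74070391e-01]), 'dq': array([-0.00075514, -0.00242771, -0.00292478, -0.00051355, -0.00105074,
       -0.00077714]), 'tau': array([ 7.21628548e-04, -4.30671430e+01, -3.27129400e+01, -9.42972497e-05,
        2.86500981e-03, -1.69475118e-05]), 'ee_pos': array([ 284.22941589, -584.02831458,  244.28225531]), 'eef_rot': array([-3.13986902e+00, -3.09531900e-04,  4.52754344e-01]), 'wrist_force': array([-0.52973827, -0.09790122, -0.31694251]), 'wrist_torque': array([-0.01968764, -0.08036976,  0.05187624]), 'gripper_force': 0.0, 'gripper_width': 85.28263235506019}
```

View pics/scene0.png

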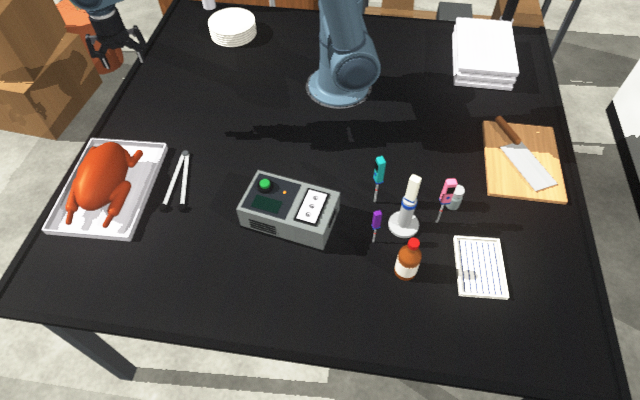

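View pics/top0.png

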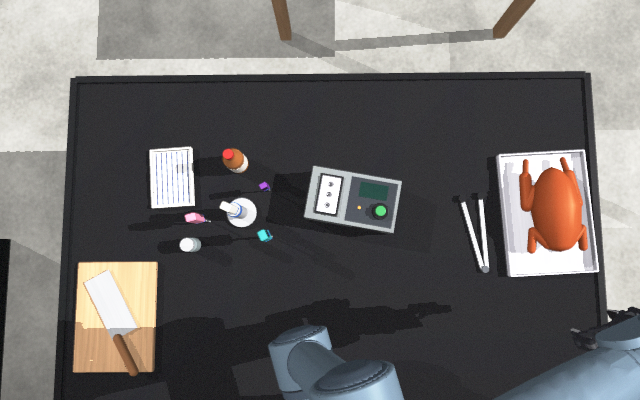

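The scene view shows four probe-shaped things: teal (379,168), purple (377,222), pink (449,187) and white with a blue band in the holster (411,195). The white one fits the description. The tester is at (290,208), with wells near (313,206) and the green button at (265,184). Next is a close crop of each view.

```bash
python3 - <<'E'
import cv2,numpy as np
a=cv2.imread("pics/scene0.png")[150:290,230:480]; b=cv2.imread("pics/top0.png")[140:260,180:420]
A=cv2.resize(a,None,fx=3.2,fy=3.2,interpolation=cv2.INTER_CUBIC);B=cv2.resize(b,None,fx=3.3,fy=3.3,interpolation=cv2.INTER_CUBIC)
cv2.imwrite("pics/c1.png",A);cv2.imwrite("pics/c2.png",B)
E
```

```text
(no output)
```

View pics/c1.png

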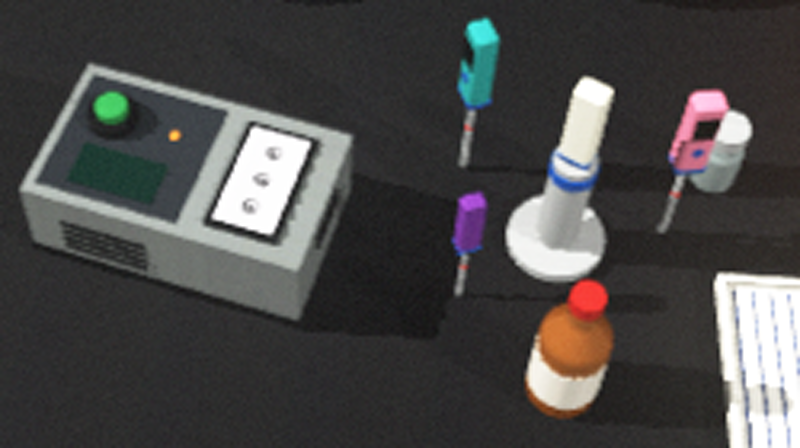

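View pics/c2.png

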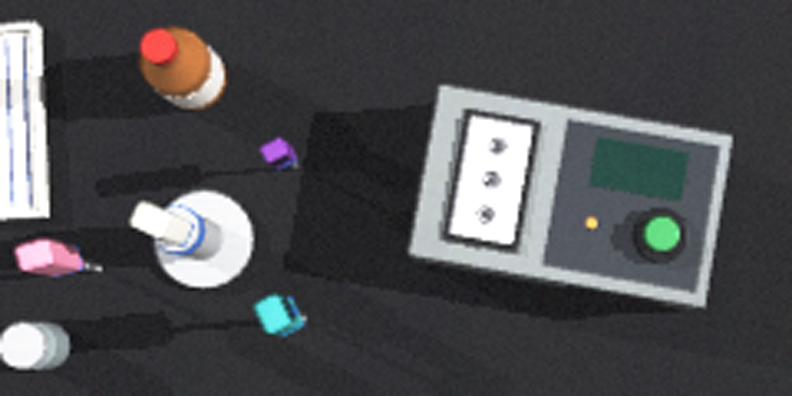

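The crops confirm the white probe with its blue band sitting in the holster. In c2 the wells are at (497,146), (491,180) and (486,214), and the button is at (662,233). In c1 the wells are at (275,153), (262,180) and (250,205), and the button is at (111,106). Now for positions.

```bash
cat > h.py <<'E'
import numpy as np,cv2
def inv(d): return np.linalg.inv(d["world_to_cam"])
def ray(d,u,v,z):
    T=inv(d);o=T[:3,3];r=T[:3,:3]@[(u-d["cx"])/d["fx"],(v-d["cy"])/d["fy"],1]
    return o+r*(z-o[2])/r[2]
def cloud(d):
    v,u=np.mgrid[:400,:640];Z=d["range_z"];T=inv(d)
    P=np.stack([(u-d["cx"])/d["fx"]*Z,(v-d["cy"])/d["fy"]*Z,Z],-1)@T[:3,:3].T+T[:3,3]
    P[Z==0]=np.nan;return P
E
python3 - <<'E'
from h import *
L=dict(np.load("pics/top0.npz"));S=dict(np.load("pics/scene0.npz"))
c2=lambda u,v:((u+.5)/3.3-.5+180,(v+.5)/3.3-.5+140)
c1=lambda u,v:((u+.5)/3.2-.5+230,(v+.5)/3.2-.5+150)
loc=np.array([[28,65],[0,65],[-28,65],[-20,-75]]);zs=[100,100,100,117.5]
A=[];B=[]
for (a,b,z) in zip([(497,146),(491,180),(486,214),(662,233)],[(250,205),(262,180),(275,153),(111,106)],zs):
    A.append(ray(L,*c2(*a),z));B.append(ray(S,*c1(*b),z));print(A[-1].round(1),B[-1].round(1))
for Q in (A,B,(np.array(A)+B)/2):
    Q=np.array(Q)[:,:2];m=loc.mean(0);q=Q.mean(0)
    H=(loc-m).T@(Q-q);th=np.arctan2(H[0,1]-H[1,0],H[0,0]+H[1,1])
    R=np.array([[np.cos(th),-np.sin(th)],[np.sin(th),np.cos(th)]])
    print("tester",(q-R@m).round(1),th.round(4),"fit",((loc-m)@R.T+q).round(1).tolist(),"res",np.abs((loc-m)@R.T+q-Q).max().round(1))
for n,d in(("top",L),("scene",S)):
    P=cloud(d);h=ray(L,242,212,0)
    m=(np.hypot(P[...,0]-h[0],P[...,1]-h[1])<50)&(P[...,2]>140)&(P[...,2]<230)
    Q=P[m];t=Q[Q[:,2]>206]
    print(n,len(Q),"zmax",Q[:,2].max().round(),"ext",Q.min(0).round(1),Q.max(0).round(1),"topface n",len(t),t.mean(0).round(1),cv2.minAreaRect(t[:,:2].astype(np.float32)),cv2.minAreaRect(Q[:,:2].astype(np.float32)))
    m=(np.hypot(P[...,0]-h[0],P[...,1]-h[1])<55)&(P[...,2]>8)&(P[...,2]<20);print("foot",cv2.minEnclosingCircle(P[m][:,:2].astype(np.float32)))
    np.save(f"pics/{n}_h.npy",Q)
    for nm,pt in dict(purple=(265,186),teal=(265,235),pink=(194,217),shaker=(186,243),sauce=(229,155)).items():
        if n=="top":print(nm,P[pt[1],pt[0]].round())
E
```

```text
[623.1  -2.4 100. ] [623.7  -1.2 100. ]
[595.6   2.6 100. ] [598.1   4.4 100. ]
[568.2   6.8 100. ] [569.7  10.5 100. ]
[ 550.6 -131.8  117.5] [ 554.4 -129.3  117.5]
tester [583.9 -61.6] -0.1806 fit [[623.1, -2.7], [595.6, 2.3], [568.1, 7.3], [550.8, -131.8]] res 0.5
tester [586.3 -59.3] -0.1714 fit [[625.0, -0.0], [597.4, 4.7], [569.8, 9.5], [553.8, -129.8]] res 1.3
tester [585.1 -60.5] -0.176 fit [[624.1, -1.4], [596.5, 3.5], [568.9, 8.4], [552.3, -130.8]] res 0.6
top 143 zmax 219.0 ext [543.1 235.9 141. ] [568.6 264.8 218.9] topface n 89 [555.7 249.7 213.1] ((556.1635131835938, 250.6812744140625), (26.593414306640625, 19.360811233520508), 63.26797866821289) ((555.7491455078125, 251.1357879638672), (27.929296493530273, 20.67780303955078), 65.63520812988281)
foot ((552.1466064453125, 247.24609375), 46.29121017456055)
purple [613. 165. 141.]
teal [487. 158. 187.]
pink [532. 332. 190.]
shaker [nan nan nan]
sauce [693. 257. 150.]
scene 273 zmax 217.0 ext [545.6 237.2 140.5] [575.8 266.1 217.2] topface n 80 [560.8 251.3 212. ] ((559.4728393554688, 250.9390869140625), (26.129432678222656, 20.89898681640625), 61.55278396606445) ((560.7208251953125, 250.65164184570312), (26.812931060791016, 23.36748504638672), 61.55278396606445)
foot ((559.9537353515625, 251.1288299560547), 43.24900817871094)
```

```bash
cat > to.py <<'E'
# python3 to.py x y z yaw : units for a move from the measured pose (pose error printed too)
import sys,numpy as np
from scipy.spatial.transform import Rotation as R
from cell import monitor
o=monitor.get_obs();x,y,z,w=map(float,sys.argv[1:5])
A=R.from_euler("xyz",o["eef_rot"]);B=R.from_euler("xyz",[np.pi,0,w])
print("t",round(o["t"],2),"pos",o["ee_pos"].round(1),"rot",o["eef_rot"].round(3),"F",o["wrist_force"].round(1),"w",round(o["gripper_width"],1))
print("d",(A.inv().apply(np.array([x,y,z])-o["ee_pos"])/600).round(4),"r",((A.inv()*B).as_rotvec()/(np.pi/2)).round(4))
E
r='{"dx":0.523,"dy":-0.542,"dz":-0.075,"rz":-0.412,"jaw":-1}'
python3 -m pendant '[{"dx":0.523,"dy":-0.542,"dz":-0.075,"rz":-0.412,"jaw":-1},{"dx":0.523,"dy":-0.542,"dz":-0.075,"rz":-0.412,"jaw":-1},{"dx":0.523,"dy":-0.542,"dz":-0.075,"rz":-0.412,"jaw":-1},{"dx":0.523,"dy":-0.542,"dz":-0.075,"rz":-0.412,"jaw":-1},{"dx":0.523,"dy":-0.542,"dz":-0.075,"rz":-0.412,"jaw":-1},{"dx":0.523,"dy":-0.542,"dz":-0.075,"rz":-0.412,"jaw":-1},{"dx":0.523,"dy":-0.542,"dz":-0.075,"rz":-0.412,"jaw":-1},{"dx":0.523,"dy":-0.542,"dz":-0.075,"rz":-0.412,"jaw":-1}]'
python3 to.py 558 251 270 1.10
```

```text
t 0.1 pos [ 284.2 -584.   244.3] rot [-3.14  -0.     0.453] F [-0.5 -0.1 -0.3] w 85.3
d [ 1.0191 -1.052  -0.0407] r [-0.001  -0.0005 -0.412 ]invalid input at $[0]: expected keys dx, dy, dz, rx, ry, rz, jaw
```

```bash
python3 -m pendant '[{"dx":0.523,"dy":-0.542,"dz":-0.075,"rx":0,"ry":0,"rz":-0.412,"jaw":-1},{"dx":0.523,"dy":-0.542,"dz":-0.075,"rx":0,"ry":0,"rz":-0.412,"jaw":-1},{"dx":0.523,"dy":-0.542,"dz":-0.075,"rx":0,"ry":0,"rz":-0.412,"jaw":-1},{"dx":0.523,"dy":-0.542,"dz":-0.075,"rx":0,"ry":0,"rz":-0.412,"jaw":-1},{"dx":0.523,"dy":-0.542,"dz":-0.075,"rx":0,"ry":0,"rz":-0.412,"jaw":-1},{"dx":0.523,"dy":-0.542,"dz":-0.075,"rx":0,"ry":0,"rz":-0.412,"jaw":-1},{"dx":0.523,"dy":-0.542,"dz":-0.075,"rx":0,"ry":0,"rz":-0.412,"jaw":-1},{"dx":0.523,"dy":-0.542,"dz":-0.075,"rx":0,"ry":0,"rz":-0.412,"jaw":-1}]'
python3 to.py 558 251 270 1.10
```

```text
t: 1.1
ee_pos: [424.7, -152.0, 290.5]
eef_rot: [3.141, -0.0, 1.104]
wrist_force: [-0.1, -0.4, 0.6]
gripper_width: 85.3
gripper_force: 0.0
t 1.1 pos [ 424.7 -152.   290.5] rot [ 3.141 -0.     1.104] F [-0.1 -0.4  0.6] w 85.3
d [ 0.6999 -0.1039  0.0341] r [ 0.0003 -0.0001  0.0026]
```

```bash
python3 -m pendant '[{"dx":0.7,"dy":-0.104,"dz":0.02,"rx":0,"ry":0,"rz":0,"jaw":-1},{"dx":0.7,"dy":-0.104,"dz":0.02,"rx":0,"ry":0,"rz":0,"jaw":-1},{"dx":0.7,"dy":-0.104,"dz":0.02,"rx":0,"ry":0,"rz":0,"jaw":-1},{"dx":0.7,"dy":-0.104,"dz":0.02,"rx":0,"ry":0,"rz":0,"jaw":-1},{"dx":0.7,"dy":-0.104,"dz":0.02,"rx":0,"ry":0,"rz":0,"jaw":-1},{"dx":0.7,"dy":-0.104,"dz":0.02,"rx":0,"ry":0,"rz":0,"jaw":-1},{"dx":0.7,"dy":-0.104,"dz":0.02,"rx":0,"ry":0,"rz":0,"jaw":-1},{"dx":0.7,"dy":-0.104,"dz":0.02,"rx":0,"ry":0,"rz":0,"jaw":-1}]'
python3 to.py 558 251 171 1.10; python3 - <<'E'
from cell import cams
from h import *
d=cams.get_image("scene");cv2.imwrite("pics/s1.png",cv2.resize(d["frame"][100:260,300:500,::-1],None,fx=3.7,fy=3.7,interpolation=cv2.INTER_CUBIC))
E
```

```text
t: 2.1
ee_pos: [559.6, 249.7, 276.8]
eef_rot: [-3.14, 0.001, 1.103]
wrist_force: [0.2, -0.3, 0.1]
gripper_width: 85.2
gripper_force: 0.0
t 2.1 pos [559.6 249.7 276.8] rot [-3.140e+00  1.000e-03  1.103e+00] F [ 0.2 -0.3  0.1] w 85.2
d [ 0.0011 -0.0031  0.1764] r [-0.0009  0.0008  0.0019]
```

View pics/s1.png

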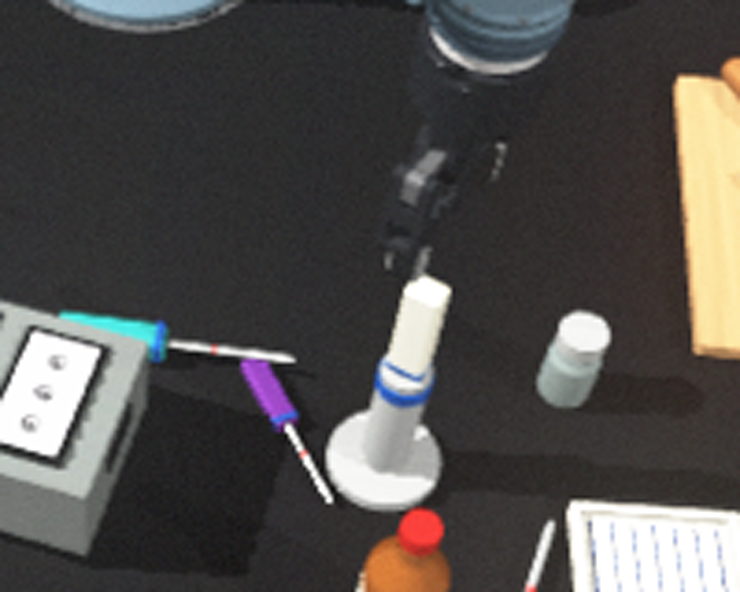

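Seen after the move: the lookalikes have toppled on their own. The open gripper (410,250) hangs straight over the handle top (428,290), and nothing is in the way of the fingers.

```bash
python3 -m pendant '[{"dx":0.001,"dy":-0.003,"dz":0.04,"rx":0,"ry":0,"rz":0,"jaw":-1},{"dx":0.001,"dy":-0.003,"dz":0.07,"rx":0,"ry":0,"rz":0,"jaw":-1},{"dx":0.001,"dy":-0.003,"dz":0.10,"rx":0,"ry":0,"rz":0,"jaw":-1},{"dx":0.001,"dy":-0.003,"dz":0.13,"rx":0,"ry":0,"rz":0,"jaw":-1},{"dx":0.001,"dy":-0.003,"dz":0.155,"rx":0,"ry":0,"rz":0,"jaw":-1},{"dx":0.001,"dy":-0.003,"dz":0.175,"rx":0,"ry":0,"rz":0,"jaw":-1},{"dx":0.001,"dy":-0.003,"dz":0.175,"rx":0,"ry":0,"rz":0,"jaw":-1},{"dx":0.001,"dy":-0.003,"dz":0.175,"rx":0,"ry":0,"rz":0,"jaw":-1}]'
python3 -m pendant '[{"dx":0,"dy":0,"dz":0,"rx":0,"ry":0,"rz":0,"jaw":0.2},{"dx":0,"dy":0,"dz":0,"rx":0,"ry":0,"rz":0,"jaw":0.4},{"dx":0,"dy":0,"dz":0,"rx":0,"ry":0,"rz":0,"jaw":1},{"dx":0,"dy":0,"dz":0,"rx":0,"ry":0,"rz":0,"jaw":1},{"dx":0,"dy":0,"dz":0,"rx":0,"ry":0,"rz":0,"jaw":1},{"dx":0,"dy":0,"dz":0,"rx":0,"ry":0,"rz":0,"jaw":1},{"dx":0,"dy":0,"dz":0,"rx":0,"ry":0,"rz":0,"jaw":1},{"dx":0,"dy":0,"dz":0,"rx":0,"ry":0,"rz":0,"jaw":1}]'
```

```text
t: 3.15
ee_pos: [558.3, 249.3, 173.9]
eef_rot: [3.141, -0.001, 1.1]
wrist_force: [0.4, 0.0, 0.3]
gripper_width: 85.4
gripper_force: 0.0
t: 4.15
ee_pos: [557.8, 249.2, 173.3]
eef_rot: [-3.141, 0.0, 1.1]
wrist_force: [-0.4, -0.5, 0.4]
gripper_width: 19.3
gripper_force: 61.1
```

```bash
python3 -m pendant '[{"dx":0,"dy":0,"dz":-0.04,"rx":0,"ry":0,"rz":0,"jaw":1},{"dx":0,"dy":0,"dz":-0.09,"rx":0,"ry":0,"rz":0,"jaw":1},{"dx":0,"dy":0,"dz":-0.14,"rx":0,"ry":0,"rz":0,"jaw":1},{"dx":0,"dy":0,"dz":-0.192,"rx":0,"ry":0,"rz":0,"jaw":1},{"dx":0,"dy":0,"dz":-0.192,"rx":0,"ry":0,"rz":0,"jaw":1},{"dx":-0.05,"dy":0.036,"dz":-0.192,"rx":0,"ry":0,"rz":0,"jaw":1},{"dx":-0.12,"dy":0.087,"dz":-0.192,"rx":0,"ry":0,"rz":0,"jaw":1},{"dx":-0.19,"dy":0.137,"dz":-0.192,"rx":0,"ry":0,"rz":0,"jaw":1}]'
python3 to.py 596.5 3.5 275 1.10
```

```text
t: 5.15
ee_pos: [578.6, 109.0, 285.9]
eef_rot: [-3.139, 0.002, 1.101]
wrist_force: [0.6, 0.9, -0.3]
gripper_width: 19.2
gripper_force: 60.6
t 5.15 pos [578.6 109.  285.9] rot [-3.139e+00  2.000e-03  1.101e+00] F [ 0.6  0.9 -0.3] w 19.2
d [-0.1432  0.1063  0.0182] r [-0.0018  0.001   0.0005]
```

```bash
python3 -m pendant '[{"dx":-0.06,"dy":0.045,"dz":0.01,"rx":0,"ry":0,"rz":0,"jaw":1},{"dx":-0.12,"dy":0.09,"dz":0.018,"rx":0,"ry":0,"rz":0,"jaw":1},{"dx":-0.143,"dy":0.106,"dz":0.018,"rx":0,"ry":0,"rz":0,"jaw":1},{"dx":-0.143,"dy":0.106,"dz":0.018,"rx":0,"ry":0,"rz":0,"jaw":1},{"dx":-0.143,"dy":0.106,"dz":0.018,"rx":0,"ry":0,"rz":0,"jaw":1},{"dx":-0.143,"dy":0.106,"dz":0.018,"rx":0,"ry":0,"rz":0,"jaw":1},{"dx":-0.143,"dy":0.106,"dz":0.018,"rx":0,"ry":0,"rz":0,"jaw":1},{"dx":-0.143,"dy":0.106,"dz":0.018,"rx":0,"ry":0,"rz":0,"jaw":1}]'
python3 - <<'E'
from cell import cams
from h import *
im=[]
for n,(u,v) in dict(scene=(317,185),top=(330,195)).items():
    d=cams.get_image(n);np.savez(f"pics/{n}2.npz",**d)
    im.append(cv2.resize(d["frame"][v-45:v+45,u-30:u+30,::-1],None,fx=6.5,fy=6.5,interpolation=cv2.INTER_CUBIC))
cv2.imwrite("pics/p2.png",np.hstack(im))
E
```

```text
t: 6.15
ee_pos: [597.2, 5.4, 277.8]
eef_rot: [3.141, -0.0, 1.101]
wrist_force: [0.4, -0.5, -2.2]
gripper_width: 19.4
gripper_force: 60.8
```

View pics/p2.png

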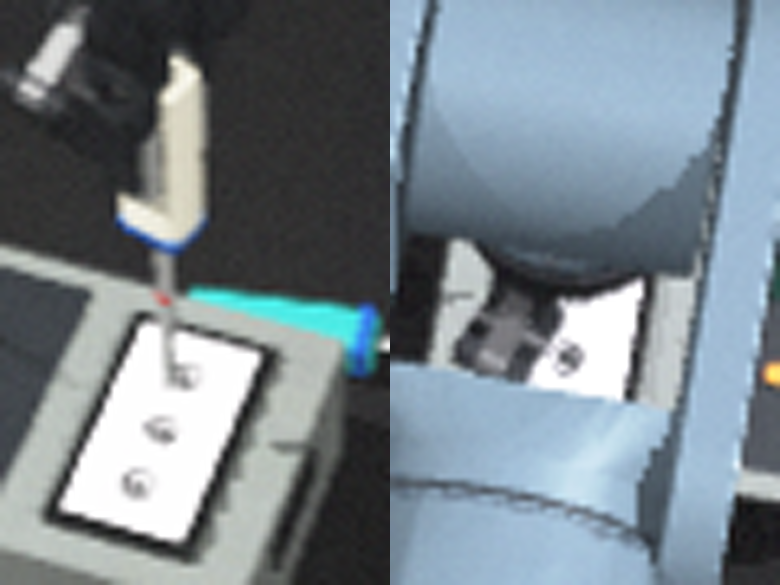

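In this crop the stem's ring is at (165,299) and its point at about (177,387). The wells are at (188,376), (162,430) and (138,485). The top camera is blocked by the arm, so I'll use the scene camera alone and compare stem and wells in the same view.

```bash
python3 - <<'E'
from h import *
d=dict(np.load("pics/scene2.npz"))
c=lambda u,v:((u+.5)/6.5-.5+287,(v+.5)/6.5-.5+140)
for n,u,v,z in(("ring",165,299,191.5),("point",177,387,129.5),("near",188,376,100),("mid",162,430,100),("far",138,485,100)): print(n,ray(d,*c(u,v),z).round(1))
# stem axis: centre column per row by gradient at full res is 2px wide; predicted axis through TCP xy
for p in((597.2,5.4),(599.7,5.4)):
  for z in (229.5,191.5,129.5):
    q=d["world_to_cam"]@[*p,z,1];u=d["fx"]*q[0]/q[2]+d["cx"];v=d["fy"]*q[1]/q[2]+d["cy"];print(p,z,((u+.5-287)*6.5-.5).round(1),((v+.5-140)*6.5-.5).round(1))
E
```

```text
ring [601.3   8.2 191.5]
point [596.7  10.7 129.5]
near [569.6  10.3 100. ]
mid [597.5   4.2 100. ]
far [625.1  -0.9 100. ]
(597.2, 5.4) 229.5 157.0 225.7
(597.2, 5.4) 191.5 159.5 289.6
(597.2, 5.4) 129.5 163.4 386.5
(599.7, 5.4) 229.5 155.8 231.0
(599.7, 5.4) 191.5 158.4 294.8
(599.7, 5.4) 129.5 162.4 391.6
```

```bash
python3 - <<'E'
from h import *
d=dict(np.load("pics/scene2.npz"))
cv2.imwrite("pics/p3.png",cv2.resize(d["frame"][150:204,300:328,::-1],None,fx=11,fy=11,interpolation=cv2.INTER_CUBIC))
E
```

```text
(no output)
```

View pics/p3.png

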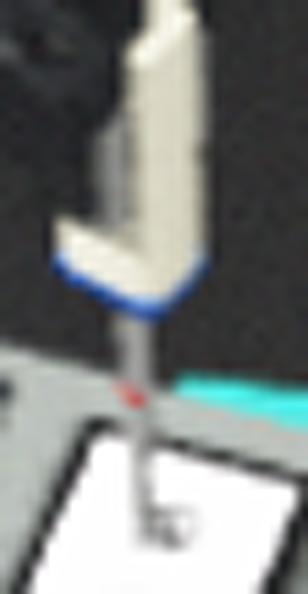

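The stem is upright to within about 0.5°. In the scene view it stands about 3.5 mm too far toward +y, and perhaps 2 mm too far toward +x. I'll correct that, lower the point to just above the face, and look again.

```bash
python3 -m pendant '[{"dx":-0.0067,"dy":0,"dz":0.02,"rx":0,"ry":0,"rz":0,"jaw":1},{"dx":-0.0067,"dy":0,"dz":0.041,"rx":0,"ry":0,"rz":0,"jaw":1},{"dx":-0.0067,"dy":0,"dz":0.041,"rx":0,"ry":0,"rz":0,"jaw":1},{"dx":-0.0067,"dy":0,"dz":0.041,"rx":0,"ry":0,"rz":0,"jaw":1},{"dx":-0.0067,"dy":0,"dz":0.041,"rx":0,"ry":0,"rz":0,"jaw":1},{"dx":-0.0067,"dy":0,"dz":0.041,"rx":0,"ry":0,"rz":0,"jaw":1},{"dx":-0.0067,"dy":0,"dz":0.041,"rx":0,"ry":0,"rz":0,"jaw":1},{"dx":-0.0067,"dy":0,"dz":0.041,"rx":0,"ry":0,"rz":0,"jaw":1}]'
python3 - <<'E'
from cell import cams
from h import *
F=0
for i in range(6):
    d=cams.get_image("scene");F=F+d["frame"].astype(float)/6
d["frame"]=F.astype(np.uint8);np.savez("pics/scene3.npz",**d)
cv2.imwrite("pics/p4.png",cv2.resize(d["frame"][160:220,296:340,::-1],None,fx=10,fy=10,interpolation=cv2.INTER_CUBIC))
E
```

```text
t: 7.25
ee_pos: [595.4, 1.4, 253.2]
eef_rot: [3.141, -0.0, 1.1]
wrist_force: [-0.5, -0.2, -1.6]
gripper_width: 19.2
gripper_force: 60.8
```

View pics/p4.png

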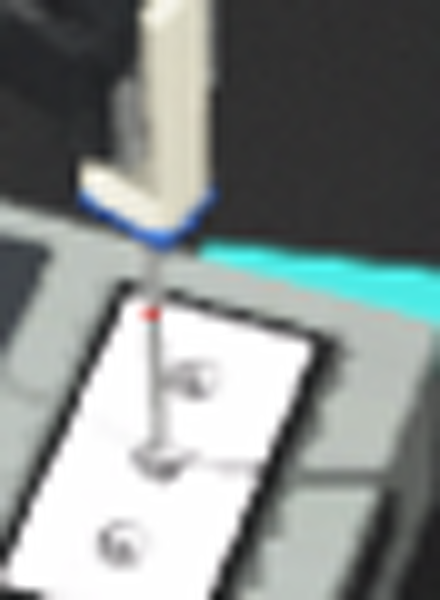

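```bash
python3 - <<'E'
from h import *
d=dict(np.load("pics/scene3.npz"))
c=lambda u,v:((u+.5)/10-.5+296,(v+.5)/10-.5+160)
for n,u,v,z in(("ring",151,313,166.9),("stem",158,420,120),("near",193,380,100),("mid",158,462,100),("far",121,543,100)): print(n,ray(d,*c(u,v),z).round(1))
g=d["frame"].astype(int).sum(2)//3
for v in range(184,212): print(v,g[v,302:322])
E
```

```text
ring [599.4   4.  166.9]
stem [598.4   4.4 120. ]
near [570.3   8.6 100. ]
mid [597.7   3.8 100. ]
far [624.1  -1.5 100. ]
184 [188 189 190 190 190 190 192 174 137 114 104  90  70  62  99 118 110 104
 100  96]
185 [189 190 190 190 190 189 188 194 172 146 139 151 135 123 167 184 184 182
 180 179]
186 [188 189 190 189 188 188 189 192 174 158 181 191 191 190 191 189 190 188
 184 183]
187 [188 190 190 189 185 179 174 182 165 160 183 191 190 191 190 191 192 192
 190 189]
188 [189 191 192 180 167 121  57  97 140 154 168 176 180 189 191 191 191 191
 190 191]
189 [190 190 191 180 149  90  78 144 161 157 121  72 112 158 174 182 185 189
 190 190]
190 [189 188 188 176 120  53 182 239 213 149 171 154 126  95  67 112 138 159
 174 181]
191 [188 185 183 155  89  56 243 250 185 120 242 251 245 228 177 146 109  74
  66 113]
192 [189 177 165 119  54 125 247 253 231 157 244 254 254 254 254 252 236 205
 178 147]
193 [190 178 146  88  55 222 252 253 230 157 241 253 254 254 254 254 254 254
 254 252]
194 [188 179 123  54 124 247 254 252 231 160 224 251 254 254 254 254 254 254
 254 254]
195 [179 164 110  53
[... 758 characters left out ...]
254]
204 [219 252 254 254 254 252 249 234 199 166 204 234 249 252 254 254 254 254
 254 254]
205 [247 254 254 254 254 254 248 182 180 198 224 228 209 213 246 252 252 252
 252 252]
206 [252 254 254 254 254 253 250 207 160 169 147 146 191 228 234 227 216 214
 215 186]
207 [254 254 254 254 254 253 254 246 197 165 136 160 248 254 254 249 235 234
 229 165]
208 [254 254 254 254 254 254 254 254 252 238 219 249 254 254 254 254 254 254
 249 172]
209 [254 254 253 253 253 253 254 254 254 254 254 254 254 254 254 254 254 254
 232  75]
210 [254 254 254 253 253 254 254 254 254 254 254 254 254 254 254 254 254 252
 196  44]
211 [254 254 254 253 252 252 252 252 253 254 254 254 254 254 254 254 254 237
  96  43]
```

Ring and stem are at about (599,4.2) and the mid well at (597.6,4.2), so they agree to about 1 mm. I'll lower gently into the mid well.

```bash
python3 -m pendant '[{"dx":-0.0006,"dy":-0.0012,"dz":0.002,"rx":0,"ry":0,"rz":0,"jaw":1},{"dx":-0.0006,"dy":-0.0012,"dz":0.004,"rx":0,"ry":0,"rz":0,"jaw":1},{"dx":-0.0006,"dy":-0.0012,"dz":0.006,"rx":0,"ry":0,"rz":0,"jaw":1},{"dx":-0.0006,"dy":-0.0012,"dz":0.008,"rx":0,"ry":0,"rz":0,"jaw":1},{"dx":-0.0006,"dy":-0.0012,"dz":0.010,"rx":0,"ry":0,"rz":0,"jaw":1},{"dx":-0.0006,"dy":-0.0012,"dz":0.012,"rx":0,"ry":0,"rz":0,"jaw":1},{"dx":-0.0006,"dy":-0.0012,"dz":0.014,"rx":0,"ry":0,"rz":0,"jaw":1},{"dx":-0.0006,"dy":-0.0012,"dz":0.014,"rx":0,"ry":0,"rz":0,"jaw":1}]'
```

```text
t: 8.55
ee_pos: [594.5, 1.4, 244.5]
eef_rot: [-3.141, 0.0, 1.1]
wrist_force: [-0.4, -0.8, -1.8]
gripper_width: 19.0
gripper_force: 60.8
```

```bash
python3 -m pendant '[{"dx":0,"dy":0,"dz":0.002,"rx":0,"ry":0,"rz":0,"jaw":1},{"dx":0,"dy":0,"dz":0.005,"rx":0,"ry":0,"rz":0,"jaw":1},{"dx":0,"dy":0,"dz":0.008,"rx":0,"ry":0,"rz":0,"jaw":1},{"dx":0,"dy":0,"dz":0.011,"rx":0,"ry":0,"rz":0,"jaw":1},{"dx":0,"dy":0,"dz":0.014,"rx":0,"ry":0,"rz":0,"jaw":1},{"dx":0,"dy":0,"dz":0.017,"rx":0,"ry":0,"rz":0,"jaw":1},{"dx":0,"dy":0,"dz":0.02,"rx":0,"ry":0,"rz":0,"jaw":1},{"dx":0,"dy":0,"dz":0.02,"rx":0,"ry":0,"rz":0,"jaw":1}]'
```

```text
t: 9.55
ee_pos: [594.5, 1.4, 232.5]
eef_rot: [-3.141, -0.0, 1.1]
wrist_force: [0.6, -0.2, -0.6]
gripper_width: 19.2
gripper_force: 60.9
```

```bash
python3 -m pendant '[{"dx":0,"dy":0,"dz":0.005,"rx":0,"ry":0,"rz":0,"jaw":1},{"dx":0,"dy":0,"dz":0.01,"rx":0,"ry":0,"rz":0,"jaw":1},{"dx":0,"dy":0,"dz":0.014,"rx":0,"ry":0,"rz":0,"jaw":1},{"dx":0,"dy":0,"dz":0.016,"rx":0,"ry":0,"rz":0,"jaw":1},{"dx":0,"dy":0,"dz":0.018,"rx":0,"ry":0,"rz":0,"jaw":1},{"dx":0,"dy":0,"dz":0.02,"rx":0,"ry":0,"rz":0,"jaw":1},{"dx":0,"dy":0,"dz":0.02,"rx":0,"ry":0,"rz":0,"jaw":1},{"dx":0,"dy":0,"dz":0.02,"rx":0,"ry":0,"rz":0,"jaw":1}]'
python3 -m pendant '[{"dx":0,"dy":0,"dz":0.001,"rx":0,"ry":0,"rz":0,"jaw":1},{"dx":0,"dy":0,"dz":0.002,"rx":0,"ry":0,"rz":0,"jaw":1},{"dx":0,"dy":0,"dz":0.003,"rx":0,"ry":0,"rz":0,"jaw":1},{"dx":0,"dy":0,"dz":0.004,"rx":0,"ry":0,"rz":0,"jaw":1},{"dx":0,"dy":0,"dz":0.005,"rx":0,"ry":0,"rz":0,"jaw":1},{"dx":0,"dy":0,"dz":0.005,"rx":0,"ry":0,"rz":0,"jaw":1},{"dx":0,"dy":0,"dz":0.005,"rx":0,"ry":0,"rz":0,"jaw":1},{"dx":0,"dy":0,"dz":0.005,"rx":0,"ry":0,"rz":0,"jaw":1}]'
```

```text
t: 10.55
ee_pos: [594.5, 1.4, 220.7]
eef_rot: [-3.142, 0.0, 1.1]
wrist_force: [0.3, 0.8, -0.9]
gripper_width: 19.4
gripper_force: 60.9
t: 11.55
ee_pos: [594.5, 1.4, 217.7]
eef_rot: [-3.142, 0.0, 1.1]
wrist_force: [0.3, -1.0, -1.7]
gripper_width: 19.3
gripper_force: 60.8
```

```bash
python3 -m pendant '[{"dx":0,"dy":0,"dz":0.001,"rx":0,"ry":0,"rz":0,"jaw":1},{"dx":0,"dy":0,"dz":0.002,"rx":0,"ry":0,"rz":0,"jaw":1},{"dx":0,"dy":0,"dz":0.003,"rx":0,"ry":0,"rz":0,"jaw":1},{"dx":0,"dy":0,"dz":0.004,"rx":0,"ry":0,"rz":0,"jaw":1},{"dx":0,"dy":0,"dz":0.005,"rx":0,"ry":0,"rz":0,"jaw":1},{"dx":0,"dy":0,"dz":0.005,"rx":0,"ry":0,"rz":0,"jaw":1},{"dx":0,"dy":0,"dz":0.005,"rx":0,"ry":0,"rz":0,"jaw":1},{"dx":0,"dy":0,"dz":0.005,"rx":0,"ry":0,"rz":0,"jaw":1}]'
```

```text
t: 12.55
ee_pos: [594.5, 1.4, 214.7]
eef_rot: [-3.142, -0.0, 1.1]
wrist_force: [-0.9, 0.1, -1.3]
gripper_width: 19.2
gripper_force: 60.8
```

```bash
python3 to.py 594.5 1.4 211.7 1.1
```

```text
t 12.55 pos [594.5   1.4 214.7] rot [-3.142 -0.     1.1  ] F [-0.9  0.1 -1.3] w 19.2
d [-0.    -0.     0.005] r [-0. -0. -0.]
```

```bash
python3 -m pendant '[{"dx":0,"dy":0,"dz":0.001,"rx":0,"ry":0,"rz":0,"jaw":1},{"dx":0,"dy":0,"dz":0.002,"rx":0,"ry":0,"rz":0,"jaw":1},{"dx":0,"dy":0,"dz":0.003,"rx":0,"ry":0,"rz":0,"jaw":1},{"dx":0,"dy":0,"dz":0.004,"rx":0,"ry":0,"rz":0,"jaw":1},{"dx":0,"dy":0,"dz":0.005,"rx":0,"ry":0,"rz":0,"jaw":1},{"dx":0,"dy":0,"dz":0.006,"rx":0,"ry":0,"rz":0,"jaw":1},{"dx":0,"dy":0,"dz":0.006,"rx":0,"ry":0,"rz":0,"jaw":1},{"dx":0,"dy":0,"dz":0.006,"rx":0,"ry":0,"rz":0,"jaw":1}]'
```

```text
t: 13.55
ee_pos: [594.5, 1.4, 211.1]
eef_rot: [-3.142, -0.0, 1.1]
wrist_force: [0.6, -0.3, -1.5]
gripper_width: 19.5
gripper_force: 60.8
```

```bash
python3 -m pendant '[{"dx":0,"dy":0,"dz":0.001,"rx":0,"ry":0,"rz":0,"jaw":1},{"dx":0,"dy":0,"dz":0.002,"rx":0,"ry":0,"rz":0,"jaw":1},{"dx":0,"dy":0,"dz":0.003,"rx":0,"ry":0,"rz":0,"jaw":1},{"dx":0,"dy":0,"dz":0.004,"rx":0,"ry":0,"rz":0,"jaw":1},{"dx":0,"dy":0,"dz":0.005,"rx":0,"ry":0,"rz":0,"jaw":1},{"dx":0,"dy":0,"dz":0.006,"rx":0,"ry":0,"rz":0,"jaw":1},{"dx":0,"dy":0,"dz":0.006,"rx":0,"ry":0,"rz":0,"jaw":1},{"dx":0,"dy":0,"dz":0.006,"rx":0,"ry":0,"rz":0,"jaw":1}]'
```

```text
t: 14.55
ee_pos: [594.5, 1.4, 207.5]
eef_rot: [3.142, -0.0, 1.1]
wrist_force: [-0.3, 0.5, -1.0]
gripper_width: 19.2
gripper_force: 60.8
```

```bash
python3 -m pendant '[{"dx":0,"dy":0,"dz":0.001,"rx":0,"ry":0,"rz":0,"jaw":1},{"dx":0,"dy":0,"dz":0.002,"rx":0,"ry":0,"rz":0,"jaw":1},{"dx":0,"dy":0,"dz":0.003,"rx":0,"ry":0,"rz":0,"jaw":1},{"dx":0,"dy":0,"dz":0.004,"rx":0,"ry":0,"rz":0,"jaw":1},{"dx":0,"dy":0,"dz":0.005,"rx":0,"ry":0,"rz":0,"jaw":1},{"dx":0,"dy":0,"dz":0.006,"rx":0,"ry":0,"rz":0,"jaw":1},{"dx":0,"dy":0,"dz":0.006,"rx":0,"ry":0,"rz":0,"jaw":1},{"dx":0,"dy":0,"dz":0.006,"rx":0,"ry":0,"rz":0,"jaw":1}]'
```

```text
t: 15.55
ee_pos: [594.5, 1.4, 203.8]
eef_rot: [-3.141, 0.0, 1.1]
wrist_force: [0.7, 0.3, -1.2]
gripper_width: 19.4
gripper_force: 60.8
```

```bash
python3 -m pendant '[{"dx":0,"dy":0,"dz":0.001,"rx":0,"ry":0,"rz":0,"jaw":1},{"dx":0,"dy":0,"dz":0.002,"rx":0,"ry":0,"rz":0,"jaw":1},{"dx":0,"dy":0,"dz":0.003,"rx":0,"ry":0,"rz":0,"jaw":1},{"dx":0,"dy":0,"dz":0.004,"rx":0,"ry":0,"rz":0,"jaw":1},{"dx":0,"dy":0,"dz":0.005,"rx":0,"ry":0,"rz":0,"jaw":1},{"dx":0,"dy":0,"dz":0.006,"rx":0,"ry":0,"rz":0,"jaw":1},{"dx":0,"dy":0,"dz":0.006,"rx":0,"ry":0,"rz":0,"jaw":1},{"dx":0,"dy":0,"dz":0.006,"rx":0,"ry":0,"rz":0,"jaw":1}]'
```

```text
t: 16.55
ee_pos: [594.5, 1.4, 200.3]
eef_rot: [-3.142, -0.0, 1.1]
wrist_force: [-0.4, 0.6, -1.7]
gripper_width: 19.7
gripper_force: 60.8
```

```bash
python3 -m pendant '[{"dx":0,"dy":0,"dz":0.001,"rx":0,"ry":0,"rz":0,"jaw":1},{"dx":0,"dy":0,"dz":0.002,"rx":0,"ry":0,"rz":0,"jaw":1},{"dx":0,"dy":0,"dz":0.003,"rx":0,"ry":0,"rz":0,"jaw":1},{"dx":0,"dy":0,"dz":0.004,"rx":0,"ry":0,"rz":0,"jaw":1},{"dx":0,"dy":0,"dz":0.005,"rx":0,"ry":0,"rz":0,"jaw":1},{"dx":0,"dy":0,"dz":0.006,"rx":0,"ry":0,"rz":0,"jaw":1},{"dx":0,"dy":0,"dz":0.006,"rx":0,"ry":0,"rz":0,"jaw":1},{"dx":0,"dy":0,"dz":0.006,"rx":0,"ry":0,"rz":0,"jaw":1}]'
```

```text
t: 17.55
ee_pos: [594.5, 1.4, 196.7]
eef_rot: [-3.142, 0.0, 1.1]
wrist_force: [0.2, 0.2, -1.0]
gripper_width: 19.4
gripper_force: 60.8
```

```bash
python3 -m pendant '[{"dx":0,"dy":0,"dz":0.001,"rx":0,"ry":0,"rz":0,"jaw":1},{"dx":0,"dy":0,"dz":0.002,"rx":0,"ry":0,"rz":0,"jaw":1},{"dx":0,"dy":0,"dz":0.003,"rx":0,"ry":0,"rz":0,"jaw":1},{"dx":0,"dy":0,"dz":0.004,"rx":0,"ry":0,"rz":0,"jaw":1},{"dx":0,"dy":0,"dz":0.005,"rx":0,"ry":0,"rz":0,"jaw":1},{"dx":0,"dy":0,"dz":0.006,"rx":0,"ry":0,"rz":0,"jaw":1},{"dx":0,"dy":0,"dz":0.0065,"rx":0,"ry":0,"rz":0,"jaw":1},{"dx":0,"dy":0,"dz":0.0065,"rx":0,"ry":0,"rz":0,"jaw":1}]'
```

```text
t: 18.55
ee_pos: [594.6, 1.4, 192.8]
eef_rot: [3.142, -0.0, 1.1]
wrist_force: [0.0, 0.2, -1.5]
gripper_width: 19.7
gripper_force: 60.8
```

```bash
python3 -m pendant '[{"dx":0,"dy":0,"dz":0.001,"rx":0,"ry":0,"rz":0,"jaw":1},{"dx":0,"dy":0,"dz":0.002,"rx":0,"ry":0,"rz":0,"jaw":1},{"dx":0,"dy":0,"dz":0.003,"rx":0,"ry":0,"rz":0,"jaw":1},{"dx":0,"dy":0,"dz":0.004,"rx":0,"ry":0,"rz":0,"jaw":1},{"dx":0,"dy":0,"dz":0.005,"rx":0,"ry":0,"rz":0,"jaw":1},{"dx":0,"dy":0,"dz":0.006,"rx":0,"ry":0,"rz":0,"jaw":1},{"dx":0,"dy":0,"dz":0.006,"rx":0,"ry":0,"rz":0,"jaw":1},{"dx":0,"dy":0,"dz":0.006,"rx":0,"ry":0,"rz":0,"jaw":1}]'
```

```text
t: 19.55
ee_pos: [594.5, 1.4, 189.2]
eef_rot: [3.142, 0.0, 1.1]
wrist_force: [-0.6, -0.5, -0.9]
gripper_width: 19.6
gripper_force: 60.8
```

Depth is about 59 mm with no contact, so the mid well is the deep one. I'll creep on down.

```bash
python3 -m pendant '[{"dx":0,"dy":0,"dz":0.002,"rx":0,"ry":0,"rz":0,"jaw":1},{"dx":0,"dy":0,"dz":0.004,"rx":0,"ry":0,"rz":0,"jaw":1},{"dx":0,"dy":0,"dz":0.005,"rx":0,"ry":0,"rz":0,"jaw":1},{"dx":0,"dy":0,"dz":0.006,"rx":0,"ry":0,"rz":0,"jaw":1},{"dx":0,"dy":0,"dz":0.007,"rx":0,"ry":0,"rz":0,"jaw":1},{"dx":0,"dy":0,"dz":0.008,"rx":0,"ry":0,"rz":0,"jaw":1},{"dx":0,"dy":0,"dz":0.008,"rx":0,"ry":0,"rz":0,"jaw":1},{"dx":0,"dy":0,"dz":0.008,"rx":0,"ry":0,"rz":0,"jaw":1}]'
```

```text
t: 20.55
ee_pos: [594.5, 1.4, 184.4]
eef_rot: [-3.142, -0.0, 1.1]
wrist_force: [0.3, 0.2, -1.3]
gripper_width: 19.1
gripper_force: 60.8
```

```bash
python3 -m pendant '[{"dx":0,"dy":0,"dz":0.001,"rx":0,"ry":0,"rz":0,"jaw":1},{"dx":0,"dy":0,"dz":0.002,"rx":0,"ry":0,"rz":0,"jaw":1},{"dx":0,"dy":0,"dz":0.003,"rx":0,"ry":0,"rz":0,"jaw":1},{"dx":0,"dy":0,"dz":0.004,"rx":0,"ry":0,"rz":0,"jaw":1},{"dx":0,"dy":0,"dz":0.004,"rx":0,"ry":0,"rz":0,"jaw":1},{"dx":0,"dy":0,"dz":0.004,"rx":0,"ry":0,"rz":0,"jaw":1},{"dx":0,"dy":0,"dz":0.004,"rx":0,"ry":0,"rz":0,"jaw":1},{"dx":0,"dy":0,"dz":0.004,"rx":0,"ry":0,"rz":0,"jaw":1}]'
```

```text
t: 21.55
ee_pos: [594.5, 1.4, 182.0]
eef_rot: [-3.142, -0.0, 1.1]
wrist_force: [0.2, 0.4, -1.7]
gripper_width: 19.3
gripper_force: 60.8
```

```bash
python3 -m pendant '[{"dx":0,"dy":0,"dz":0.001,"rx":0,"ry":0,"rz":0,"jaw":1},{"dx":0,"dy":0,"dz":0.002,"rx":0,"ry":0,"rz":0,"jaw":1},{"dx":0,"dy":0,"dz":0.003,"rx":0,"ry":0,"rz":0,"jaw":1},{"dx":0,"dy":0,"dz":0.004,"rx":0,"ry":0,"rz":0,"jaw":1},{"dx":0,"dy":0,"dz":0.004,"rx":0,"ry":0,"rz":0,"jaw":1},{"dx":0,"dy":0,"dz":0.004,"rx":0,"ry":0,"rz":0,"jaw":1},{"dx":0,"dy":0,"dz":0.004,"rx":0,"ry":0,"rz":0,"jaw":1},{"dx":0,"dy":0,"dz":0.004,"rx":0,"ry":0,"rz":0,"jaw":1}]'
```

```text
t: 22.55
ee_pos: [594.5, 1.4, 179.6]
eef_rot: [3.142, -0.0, 1.1]
wrist_force: [-0.1, 0.6, -1.8]
gripper_width: 19.6
gripper_force: 60.8
```

```bash
python3 -m pendant '[{"dx":0,"dy":0,"dz":0.001,"rx":0,"ry":0,"rz":0,"jaw":1},{"dx":0,"dy":0,"dz":0.002,"rx":0,"ry":0,"rz":0,"jaw":1},{"dx":0,"dy":0,"dz":0.003,"rx":0,"ry":0,"rz":0,"jaw":1},{"dx":0,"dy":0,"dz":0.004,"rx":0,"ry":0,"rz":0,"jaw":1},{"dx":0,"dy":0,"dz":0.004,"rx":0,"ry":0,"rz":0,"jaw":1},{"dx":0,"dy":0,"dz":0.004,"rx":0,"ry":0,"rz":0,"jaw":1},{"dx":0,"dy":0,"dz":0.004,"rx":0,"ry":0,"rz":0,"jaw":1},{"dx":0,"dy":0,"dz":0.004,"rx":0,"ry":0,"rz":0,"jaw":1}]'
```

```text
t: 23.55
ee_pos: [594.5, 1.4, 177.2]
eef_rot: [3.142, 0.0, 1.1]
wrist_force: [-0.3, -0.0, -1.5]
gripper_width: 19.2
gripper_force: 60.8
```

```bash
python3 -m pendant '[{"dx":0,"dy":0,"dz":0.001,"rx":0,"ry":0,"rz":0,"jaw":1},{"dx":0,"dy":0,"dz":0.002,"rx":0,"ry":0,"rz":0,"jaw":1},{"dx":0,"dy":0,"dz":0.003,"rx":0,"ry":0,"rz":0,"jaw":1},{"dx":0,"dy":0,"dz":0.004,"rx":0,"ry":0,"rz":0,"jaw":1},{"dx":0,"dy":0,"dz":0.004,"rx":0,"ry":0,"rz":0,"jaw":1},{"dx":0,"dy":0,"dz":0.004,"rx":0,"ry":0,"rz":0,"jaw":1},{"dx":0,"dy":0,"dz":0.004,"rx":0,"ry":0,"rz":0,"jaw":1},{"dx":0,"dy":0,"dz":0.004,"rx":0,"ry":0,"rz":0,"jaw":1}]'
```

```text
t: 24.55
ee_pos: [594.5, 1.4, 174.8]
eef_rot: [3.142, -0.0, 1.1]
wrist_force: [0.1, -0.5, -1.5]
gripper_width: 19.2
gripper_force: 60.8
```

```bash
python3 -m pendant '[{"dx":0,"dy":0,"dz":0.001,"rx":0,"ry":0,"rz":0,"jaw":1},{"dx":0,"dy":0,"dz":0.002,"rx":0,"ry":0,"rz":0,"jaw":1},{"dx":0,"dy":0,"dz":0.003,"rx":0,"ry":0,"rz":0,"jaw":1},{"dx":0,"dy":0,"dz":0.004,"rx":0,"ry":0,"rz":0,"jaw":1},{"dx":0,"dy":0,"dz":0.004,"rx":0,"ry":0,"rz":0,"jaw":1},{"dx":0,"dy":0,"dz":0.004,"rx":0,"ry":0,"rz":0,"jaw":1},{"dx":0,"dy":0,"dz":0.004,"rx":0,"ry":0,"rz":0,"jaw":1},{"dx":0,"dy":0,"dz":0.004,"rx":0,"ry":0,"rz":0,"jaw":1}]'
```

```text
t: 25.55
ee_pos: [594.5, 1.4, 172.4]
eef_rot: [3.142, -0.0, 1.1]
wrist_force: [-0.4, -1.0, -1.1]
gripper_width: 19.1
gripper_force: 60.8
```

```bash
python3 -m pendant '[{"dx":0,"dy":0,"dz":0.001,"rx":0,"ry":0,"rz":0,"jaw":1},{"dx":0,"dy":0,"dz":0.002,"rx":0,"ry":0,"rz":0,"jaw":1},{"dx":0,"dy":0,"dz":0.003,"rx":0,"ry":0,"rz":0,"jaw":1},{"dx":0,"dy":0,"dz":0.0035,"rx":0,"ry":0,"rz":0,"jaw":1},{"dx":0,"dy":0,"dz":0.0035,"rx":0,"ry":0,"rz":0,"jaw":1},{"dx":0,"dy":0,"dz":0.0035,"rx":0,"ry":0,"rz":0,"jaw":1},{"dx":0,"dy":0,"dz":0.0035,"rx":0,"ry":0,"rz":0,"jaw":1},{"dx":0,"dy":0,"dz":0.0035,"rx":0,"ry":0,"rz":0,"jaw":1}]'
```

```text
t: 26.55
ee_pos: [594.6, 1.4, 170.4]
eef_rot: [3.141, -0.0, 1.1]
wrist_force: [-0.4, 0.1, 0.6]
gripper_width: 19.4
gripper_force: 61.0
```

Contact is starting at a depth of about 78 mm. I'll press a little more.

```bash
python3 -m pendant '[{"dx":0,"dy":0,"dz":0.0005,"rx":0,"ry":0,"rz":0,"jaw":1},{"dx":0,"dy":0,"dz":0.001,"rx":0,"ry":0,"rz":0,"jaw":1},{"dx":0,"dy":0,"dz":0.001,"rx":0,"ry":0,"rz":0,"jaw":1},{"dx":0,"dy":0,"dz":0.001,"rx":0,"ry":0,"rz":0,"jaw":1},{"dx":0,"dy":0,"dz":0.001,"rx":0,"ry":0,"rz":0,"jaw":1},{"dx":0,"dy":0,"dz":0.001,"rx":0,"ry":0,"rz":0,"jaw":1},{"dx":0,"dy":0,"dz":0.001,"rx":0,"ry":0,"rz":0,"jaw":1},{"dx":0,"dy":0,"dz":0.001,"rx":0,"ry":0,"rz":0,"jaw":1}]'
```

```text
t: 27.55
ee_pos: [594.7, 1.3, 169.9]
eef_rot: [3.141, -0.0, 1.1]
wrist_force: [-0.6, 0.8, 4.8]
gripper_width: 19.3
gripper_force: 61.4
```

```bash
python3 -m pendant '[{"dx":0,"dy":0,"dz":0.0005,"rx":0,"ry":0,"rz":0,"jaw":1},{"dx":0,"dy":0,"dz":0.0008,"rx":0,"ry":0,"rz":0,"jaw":1},{"dx":0,"dy":0,"dz":0.0008,"rx":0,"ry":0,"rz":0,"jaw":1},{"dx":0,"dy":0,"dz":0.0008,"rx":0,"ry":0,"rz":0,"jaw":1},{"dx":0,"dy":0,"dz":0.0008,"rx":0,"ry":0,"rz":0,"jaw":1},{"dx":0,"dy":0,"dz":0.0008,"rx":0,"ry":0,"rz":0,"jaw":1},{"dx":0,"dy":0,"dz":0.0008,"rx":0,"ry":0,"rz":0,"jaw":1},{"dx":0,"dy":0,"dz":0.0008,"rx":0,"ry":0,"rz":0,"jaw":1}]'
python3 - <<'E'
from cell import cams
from h import *
d=cams.get_image("scene");np.savez("pics/scene4.npz",**d)
cv2.imwrite("pics/p5.png",cv2.resize(d["frame"][150:220,270:340,::-1],None,fx=8,fy=8,interpolation=cv2.INTER_CUBIC))
E
```

```text
t: 28.55
ee_pos: [594.8, 1.4, 169.8]
eef_rot: [3.141, -0.0, 1.1]
wrist_force: [-0.9, 0.1, 6.6]
gripper_width: 19.6
gripper_force: 61.7
```

View pics/p5.png

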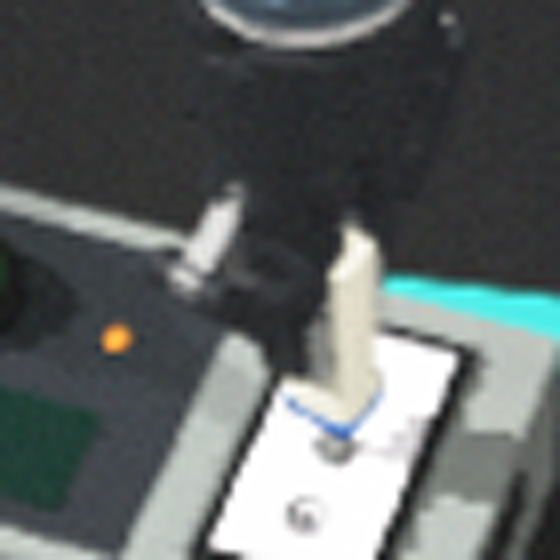

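The picture shows the handle standing low over the mid well, its blue band at (335,430). No red ring shows above the face, and the depth is about 78 mm, so the probe is home with 7–8 N on it. I'll release it and lift straight up.

```bash
python3 -m pendant '[{"dx":0,"dy":0,"dz":-0.0005,"rx":0,"ry":0,"rz":0,"jaw":1},{"dx":0,"dy":0,"dz":-0.0005,"rx":0,"ry":0,"rz":0,"jaw":0.4},{"dx":0,"dy":0,"dz":-0.0005,"rx":0,"ry":0,"rz":0,"jaw":-0.2},{"dx":0,"dy":0,"dz":-0.0005,"rx":0,"ry":0,"rz":0,"jaw":-0.2},{"dx":0,"dy":0,"dz":-0.0005,"rx":0,"ry":0,"rz":0,"jaw":-0.2},{"dx":0,"dy":0,"dz":-0.0005,"rx":0,"ry":0,"rz":0,"jaw":-0.2},{"dx":0,"dy":0,"dz":-0.0005,"rx":0,"ry":0,"rz":0,"jaw":-0.2},{"dx":0,"dy":0,"dz":-0.0005,"rx":0,"ry":0,"rz":0,"jaw":-0.2}]'
python3 to.py 553 -130.5 270 1.1
```

```text
t: 29.6
ee_pos: [594.6, 1.4, 169.6]
eef_rot: [3.142, -0.0, 1.1]
wrist_force: [-0.4, 0.2, 0.6]
gripper_width: 51.2
gripper_force: 0.0
t 29.6 pos [594.6   1.4 169.6] rot [ 3.142 -0.     1.1  ] F [-0.4  0.2  0.6] w 51.2
d [-0.2273  0.038  -0.1674] r [ 0.0001 -0.     -0.    ]
```

```bash
python3 -m pendant '[{"dx":0,"dy":0,"dz":-0.03,"rx":0,"ry":0,"rz":0,"jaw":-0.2},{"dx":0,"dy":0,"dz":-0.08,"rx":0,"ry":0,"rz":0,"jaw":-0.2},{"dx":0,"dy":0,"dz":-0.13,"rx":0,"ry":0,"rz":0,"jaw":-0.2},{"dx":0,"dy":0,"dz":-0.165,"rx":0,"ry":0,"rz":0,"jaw":-0.2},{"dx":0,"dy":0,"dz":-0.165,"rx":0,"ry":0,"rz":0,"jaw":-0.2},{"dx":-0.08,"dy":0.013,"dz":-0.165,"rx":0,"ry":0,"rz":0,"jaw":1},{"dx":-0.17,"dy":0.028,"dz":-0.165,"rx":0,"ry":0,"rz":0,"jaw":1},{"dx":-0.2273,"dy":0.038,"dz":-0.165,"rx":0,"ry":0,"rz":0,"jaw":1}]'
python3 to.py 553 -130.5 138 1.1
```

```text
t: 30.6
ee_pos: [551.8, -132.1, 267.6]
eef_rot: [-3.14, 0.0, 1.099]
wrist_force: [-0.4, -0.0, 0.1]
gripper_width: 0.6
gripper_force: 0.0
t 30.6 pos [ 551.8 -132.1  267.6] rot [-3.14   0.     1.099] F [-0.4 -0.   0.1] w 0.6
d [0.0033 0.0009 0.216 ] r [-0.0009  0.0002 -0.0007]
```

```bash
python3 -m pendant '[{"dx":0.001,"dy":0,"dz":0.06,"rx":0,"ry":0,"rz":0,"jaw":1},{"dx":0.001,"dy":0,"dz":0.12,"rx":0,"ry":0,"rz":0,"jaw":1},{"dx":0.001,"dy":0,"dz":0.17,"rx":0,"ry":0,"rz":0,"jaw":1},{"dx":0.001,"dy":0,"dz":0.2,"rx":0,"ry":0,"rz":0,"jaw":1},{"dx":0.001,"dy":0,"dz":0.216,"rx":0,"ry":0,"rz":0,"jaw":1},{"dx":0.001,"dy":0,"dz":0.216,"rx":0,"ry":0,"rz":0,"jaw":1},{"dx":0.001,"dy":0,"dz":0.216,"rx":0,"ry":0,"rz":0,"jaw":1},{"dx":0.001,"dy":0,"dz":0.216,"rx":0,"ry":0,"rz":0,"jaw":1}]'
python3 - <<'E'
from cell import cams
from h import *
d=cams.get_image("scene");np.savez("pics/scene5.npz",**d)
cv2.imwrite("pics/p6.png",cv2.resize(d["frame"][130:250,230:350,::-1],None,fx=5,fy=5,interpolation=cv2.INTER_CUBIC))
E
```

```text
t: 31.6
ee_pos: [553.9, -130.2, 140.1]
eef_rot: [3.14, -0.0, 1.1]
wrist_force: [0.1, -0.6, 0.3]
gripper_width: -0.2
gripper_force: 0.0
```

View pics/p6.png

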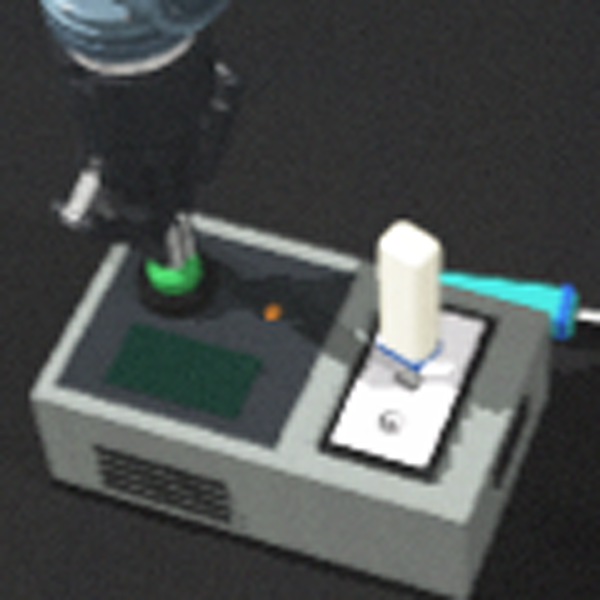

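The probe stands freely in the well at (410,290). The closed fingertips (180,245) hang over the green button (173,270). Now I'll press it.

```bash
python3 -m pendant '[{"dx":0,"dy":0,"dz":0.004,"rx":0,"ry":0,"rz":0,"jaw":1},{"dx":0,"dy":0,"dz":0.008,"rx":0,"ry":0,"rz":0,"jaw":1},{"dx":0,"dy":0,"dz":0.012,"rx":0,"ry":0,"rz":0,"jaw":1},{"dx":0,"dy":0,"dz":0.016,"rx":0,"ry":0,"rz":0,"jaw":1},{"dx":0,"dy":0,"dz":0.019,"rx":0,"ry":0,"rz":0,"jaw":1},{"dx":0,"dy":0,"dz":0.021,"rx":0,"ry":0,"rz":0,"jaw":1},{"dx":0,"dy":0,"dz":0.021,"rx":0,"ry":0,"rz":0,"jaw":1},{"dx":0,"dy":0,"dz":0.021,"rx":0,"ry":0,"rz":0,"jaw":1}]'
```

```text
t: 32.65
ee_pos: [553.2, -129.9, 126.5]
eef_rot: [-3.141, 0.0, 1.1]
wrist_force: [-3.0, 1.1, 4.4]
gripper_width: 0.1
gripper_force: 2.1
```

```bash
python3 -m pendant '[{"dx":0,"dy":0,"dz":0.001,"rx":0,"ry":0,"rz":0,"jaw":1},{"dx":0,"dy":0,"dz":0.002,"rx":0,"ry":0,"rz":0,"jaw":1},{"dx":0,"dy":0,"dz":0.003,"rx":0,"ry":0,"rz":0,"jaw":1},{"dx":0,"dy":0,"dz":0.004,"rx":0,"ry":0,"rz":0,"jaw":1},{"dx":0,"dy":0,"dz":0.004,"rx":0,"ry":0,"rz":0,"jaw":1},{"dx":0,"dy":0,"dz":0.004,"rx":0,"ry":0,"rz":0,"jaw":1},{"dx":0,"dy":0,"dz":0.004,"rx":0,"ry":0,"rz":0,"jaw":1},{"dx":0,"dy":0,"dz":0.004,"rx":0,"ry":0,"rz":0,"jaw":1}]'
```

```text
t: 33.65
ee_pos: [553.4, -130.0, 125.4]
eef_rot: [-3.141, 0.0, 1.1]
wrist_force: [-6.7, 2.6, 13.3]
gripper_width: -0.3
gripper_force: 6.6
```

The button is on its stop: 13 N, with the TCP at 125.4 mm against an expected 125.5. I'll lift clear.

```bash
python3 -m pendant '[{"dx":0,"dy":0,"dz":-0.01,"rx":0,"ry":0,"rz":0,"jaw":1},{"dx":0,"dy":0,"dz":-0.03,"rx":0,"ry":0,"rz":0,"jaw":1},{"dx":0,"dy":0,"dz":-0.07,"rx":0,"ry":0,"rz":0,"jaw":1},{"dx":0,"dy":0,"dz":-0.12,"rx":0,"ry":0,"rz":0,"jaw":1},{"dx":0,"dy":0,"dz":-0.17,"rx":0,"ry":0,"rz":0,"jaw":1},{"dx":0,"dy":0,"dz":-0.2,"rx":0,"ry":0,"rz":0,"jaw":1},{"dx":0,"dy":0,"dz":-0.2,"rx":0,"ry":0,"rz":0,"jaw":1},{"dx":0,"dy":0,"dz":-0.2,"rx":0,"ry":0,"rz":0,"jaw":1}]'
python3 - <<'E'
from cell import cams
from h import *
d=cams.get_image("scene")
cv2.imwrite("pics/p7.png",cv2.resize(d["frame"][130:290,220:480,::-1],None,fx=3,fy=3,interpolation=cv2.INTER_CUBIC))
E
```

```text
t: 34.65
ee_pos: [552.6, -129.7, 242.4]
eef_rot: [-3.139, 0.0, 1.1]
wrist_force: [0.5, -0.5, -1.3]
gripper_width: -0.3
gripper_force: 0.0
```

View pics/p7.png

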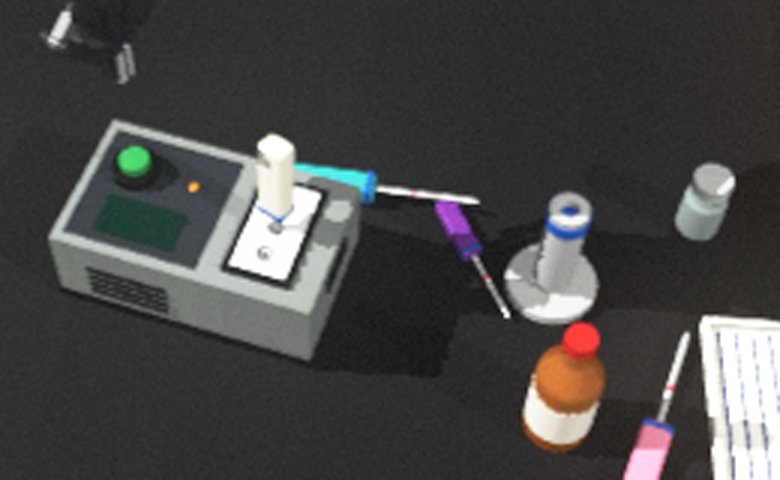

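The probe stands in the mid well (275,185) and the holster (570,210) is empty. The button (135,160) is up again and the bystanders are in place. The arm touches nothing, so I'm handing in.

```bash
python3 -c "
from cell import order
print(order.finish_job())"
```

```text
the job is handed in; nothing more can be done
None
```

The job is handed in: the probe bottomed at about 78 mm in the middle well with the ring below the face, pressed at 7–8 N, released and left standing, then the green button was pushed to its stop, finishing at about 35 s of the 58 s allowed.

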